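Fetch the clipped cake server from behind the cocoa shaker, measure and cup

TASK

Please get the cake server ready for service: clear the cocoa shaker, the double bar measure and the small steel cup off the wooden station to the side tray, then pull the cake server sideways out of its spring clips (towards the front, not upwards) and lay it lengthwise in the white utensil dish, beside the spoon. Then put the shaker, the measure and the cup back upright where each of them stood on the station.

Things in the scene. Friction and masses are not known exactly. Their poses are not given: they have to be found in the camera images.
- station: the wooden station: fixed oak plinth 150 x 310 mm, 16 mm thick, with two steel spring clips (14 mm wide, top 66 mm above the underside) on its back part. Origin: centre of its underside; x points to its back (away from the robot), y along its long side. Shaker, measure and cup stand on it in a row along y, in any order, at y = -98, 0, +98 mm, 17 mm in front of its centre
- server: the cake server, 210 mm long, 90 g: round dark wooden handle 22 mm thick, flat leaf-shaped steel blade 40 mm wide. Origin on the handle's axis at mid-length; x towards the blade tip (handle from -105 to +15 mm, blade tip +105 mm). Laid flat, its origin is 11 mm above the surface. At the start level along the station's y (blade to +y), the axis 50 mm above its underside, 45 mm behind its centre
- cocoa_shaker: cocoa shaker: pale grey metal cylinder 64 mm across with a perforated dome 67 mm across, 105 mm high, about 0.22 kg, upright; origin at the centre of its underside. On the station's top (16 mm) at the start
- jigger: double bar measure: pale grey metal hourglass, 43 mm across at both rims, narrow in the middle, 86 mm high, 0.09 kg, upright; origin at the centre of its underside; take it near the upper rim. On the station's top (16 mm) at the start
- dosing_cup: small steel cup: plain open cylinder without a handle, 59 mm across, 46 mm high, about 0.09 kg, upright; origin at the centre of its underside. On the station's top (16 mm) at the start
- dish: fixed white porcelain utensil dish, 262 x 122 mm, rim 12 mm high, inner floor 5 mm above the underside; origin at the centre of its underside, x along its long side. A coffee spoon, fixed in it, lies along x at y = 28 to 52 mm, up to 15 mm high; the free floor runs from y = -55 to +26 mm: the server's place, with its middle near x = 0, y = -15 mm, either way round
- tray: flat aluminium side tray, 120 x 350 mm, floor 3 mm above the underside, rim 8 mm high, fixed, empty; origin at the centre of its underside, y along its long side. The place to set things aside
- server_grip (a point): point on the server's handle axis, 45 mm behind its origin, midway between the two clips (76 mm between their centres): pinch the handle here from above, across its 22 mm. The sprung jaws grip the handle from above and below and are open to the station's front (-x): about 35 mm of level pull that way, at 8 to 20 N, snaps it free; the upper jaws block an upward pull

How it is judged:
By the outcome, as a careful person would: the job done as asked, in the order asked, and still so for the second after the job is handed in, with the robot touching nothing.
It also fails if it takes over 141 s, if anything falls off the work surface, if the arm or the gripper's body presses on something with over 40 N, if the wrist force passes 120 N, or if a joint passes its speed limit or range.

ROBOT

A 7-joint arm with a two-finger parallel gripper is mounted at the origin on a cart in front of the work surface, level with it; the furniture and walls round the work are solid. World frame = base frame: x ahead of the robot, y to its left, z up, the work surface at z = 0. Lengths are in m, angles in degrees, forces in N, time in s.
With the tool pointing down it reaches from about 0.425 to 0.875 m from the base axis. Payload 9.9 kg.
Tool frame: the origin (TCP) lies at the very end of the fingers, on their centre line; the grasp point (between the pads) lies 19 mm behind it (bot.grasp_offset is the distance from the TCP to the grasp point, in m); z points along the fingers, y is the line along which they close (so a half turn about z gives the same grasp; the last joint's range is limited). The gripper opens to 85 mm and grips with 20 to 120 N. Pads are 22 mm wide; open, the fingers measure 114 mm over their backs; the gripper's body (76 mm by 85 mm) begins 54 mm behind the grasp point. The pads swing forward as they close: fully open they stand 13 mm farther back than shut.
Start: joints at [-81.291, 32.985, 1.427, 82.34, -0.859, 64.687, -3.237], TCP at [0.158, 0.656, 0.204] pointing down, gripper open.
Joint ranges: [-157.87, 157.87], [-19.46, 123.44], [-87.15, 90], [11.01, 140.99], [-62.26, 242.26], [9.8, 113.94], [-161.44, 161.44]. Speed limits (degrees/s): [127.2, 127.2, 172.46, 172.46, 180, 180, 180].

INTERFACE

Orientations are given as a 3x3 rotation matrix whose columns are the frame's x, y, z axes.
In Python, from plant import bot gives the robot as it stands. Calls block until the motion is done:
- bot.move_ptp(position, orientation): joint-space move of the TCP to a pose.
- bot.move_linear(position, attitude=None, speed=0.15): straight line of the TCP; attitude=None keeps the orientation; speed is the mean speed in m/s.
- bot.movej(angles): joint-space move.
- bot.command_gripper(opening, grip_force=None): finger opening in m; grip_force is the grip in N (None keeps the last); returns when the fingers have stopped.
- bot.wait(seconds).
- bot.solve_ik(position, orientation): joint angles nearest the present ones, or None.
- bot.capture(name): name is "scene" or "top"; returns (picture, depth): 384x512x3 uint8, red, green, blue; 384x512 float32, m along the optical axis (not along the pixel's ray), 0 where there is no reading.
- bot.get_calibration(name): a dict with "camera_matrix" (3x3 intrinsics, pixels), "R" (3x3) and "t" (3): a world point X has camera coordinates R X + t. Camera axes: x right, y down, z forward; pixel columns grow to the right and rows downward; lengths in m; the calibration is good to about 2 mm. A picture is of the moment at which its call begins. get_calibration takes no time and is no camera call.
A pose or a line that the arm cannot do raises bot.MotionError and nothing moves.
- bot.sign_off(): hands the job in; it is judged then, once.
Readings, each from a call of its own:
- bot.read_clock(): time.
- bot.read_qpos(): joint angles.
- bot.read_joint_vel(): joint speeds.
- bot.read_tau(): joint torques, N m.
- bot.read_tcp_pos(): TCP position.
- bot.read_tcp_rot(): TCP orientation.
- bot.read_contact_force(): force on the tool from outside, world axes, zero at the start.
- bot.read_torque(): the same for the moment, N m.
- bot.read_width(): finger opening in m.
- bot.read_grip_force(): force on a finger pad.
Only numpy, scipy, OpenCV 4.12 (cv2) and the standard library are available. Lean on these libraries where they do the work, as an engineer would, in place of code of your own. Each camera call takes 0.05 s, during which the arm holds its last target. There are 200 camera calls.

## Working session

There is one attempt and no reset: what is moved stays moved. The work goes in short steps, each a Python script; the robot and the scene stay as the last script left them, time stands still between calls to the robot, and variables do not carry over. Pictures are saved under pics/ and viewed, at most 14 in all, crops included, and the job is handed in when it is done.

```bash
mkdir -p pics; ls; python3 - <<'E'
from plant import bot
import cv2,numpy as np
for n in("top","scene"):
    p,d=bot.capture(n); np.savez(f"{n}0.npz",p=p,d=d)
    cv2.imwrite(f"pics/{n}0.png",p[:,:,::-1])
    c=bot.get_calibration(n); print(n,c["camera_matrix"],c["R"],c["t"])
E
```

```text
pics
top [[371.1464825    0.         257.11493755]
 [  0.         371.1464825  192.61361787]
 [  0.           0.           1.        ]] [[-0.00194608 -0.99996943  0.00757253]
 [-0.99766339  0.00142432 -0.06830619]
 [ 0.06829331 -0.00768776 -0.99763567]] [-0.01564742  0.56307438  1.02944485]
scene [[356.35489925   0.         258.22004689]
 [  0.         356.35489925 194.29773166]
 [  0.           0.           1.        ]] [[ 0.79709337 -0.60366361 -0.01524487]
 [-0.31737706 -0.39732823 -0.86104708]
 [ 0.51372557  0.69117329 -0.50829668]] [-0.45118617  0.24744362  0.61951825]
```

View pics/top0.png

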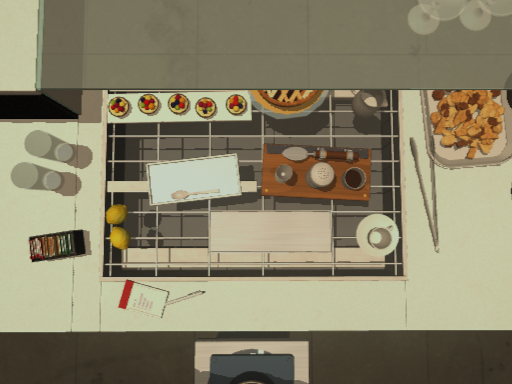

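View pics/scene0.png

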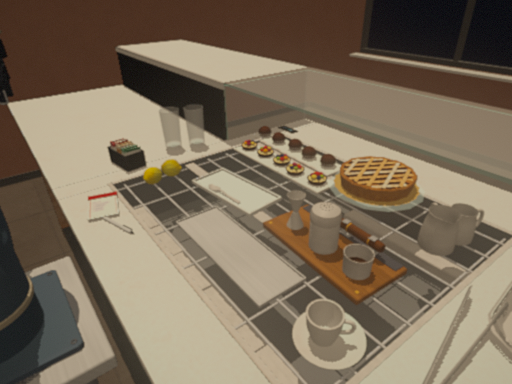

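The top view shows the station at about (317,172), with the measure (284,173), shaker (321,176) and cup (354,178) on it. The server runs along row 155, the dish is at (195,179) with its spoon near the front edge, and the tray is at (270,231). A glass guard crosses the view at the back, above row 90.

```bash
cat > vis.py <<'E'
import numpy as np,cv2
from plant import bot
def ray(n,uv,z):
    c=bot.get_calibration(n);K,R,t=(np.array(c[k]) for k in("camera_matrix","R","t"))
    uv=np.atleast_2d(np.asarray(uv,float)); d=np.c_[uv,np.ones(len(uv))]@np.linalg.inv(K).T@R
    o=-R.T@t; return o+d*((z-o[2])/d[:,2])[:,None]
def cloud(n,d):
    v,u=np.mgrid[:384,:512]; c=bot.get_calibration(n);K,R,t=(np.array(c[k]) for k in("camera_matrix","R","t"))
    P=np.stack([(u-K[0,2])/K[0,0]*d,(v-K[1,2])/K[1,1]*d,d],-1)
    return (P-t)@R
def rect(mask,n,z):
    mask=cv2.morphologyEx(mask.astype(np.uint8),cv2.MORPH_CLOSE,np.ones((5,5)))
    c=max(cv2.findContours(mask,cv2.RETR_EXTERNAL,cv2.CHAIN_APPROX_NONE)[0],key=cv2.contourArea)
    P=ray(n,c[:,0],z)[:,:2].astype(np.float32); return cv2.minAreaRect(P),P
E
python3 - <<'E'
from vis import *
f=np.load("top0.npz");p,d=f["p"],f["d"];h=cv2.cvtColor(p,cv2.COLOR_RGB2HSV);W=cloud("top",d)
def roi(m,a,b,c,e):
    o=np.zeros_like(m);o[a:b,c:e]=m[a:b,c:e];return o
for q in[(228,270),(175,180),(195,300),(195,190),(173,284),(176,321),(178,354),(155,330),(155,295),(60,200),(100,200),(90,350),(200,230)]: print(q,p[q],h[q],W[q].round(3))
wood=(h[...,0]<14)&(h[...,1]>110)&(h[...,2]>60)
print("station",rect(roi(wood,140,205,255,380),"top",.016)[0])
g=h[...,2]>150
print("tray",rect(roi(g,209,254,205,336),"top",.006)[0])
print("dish",rect(roi(h[...,2]>165,150,207,140,246),"top",.01)[0])
S=roi(np.ones_like(g),140,205,255,380)
for nm,c0,c1,z0,z1 in(("jig",272,300,.085,.12),("shaker",300,340,.085,.14),("cup",338,372,.05,.08)):
    m=roi(np.ones_like(g),155,202,c0,c1)&(W[...,2]>z0)&(W[...,2]<z1); P=W[m];print(nm,m.sum(),P.min(0).round(3),P.max(0).round(3),((P.min(0)+P.max(0))/2).round(3))
b=cv2.resize(p[135:260,140:385],None,fx=3.2,fy=3.2,interpolation=cv2.INTER_CUBIC);cv2.imwrite("pics/crop1.png",b[:,:,::-1])
E
```

```text
(228, 270) [197 181 153] [ 19  57 197] [ 0.463 -0.053  0.003]
(175, 180) [200 209 192] [ 46  21 209] [0.615 0.205 0.004]
(195, 300) [139  81  38] [ 13 185 139] [ 0.556 -0.138  0.018]
(195, 190) [196 204 187] [ 44  21 204] [0.557 0.175 0.009]
(173, 284) [170 164 134] [ 25  54 170] [ 0.613 -0.09   0.063]
(176, 321) [193 172 140] [ 18  70 193] [ 0.598 -0.179  0.122]
(178, 354) [50 32 22] [ 11 143  50] [ 0.603 -0.288  0.033]
(155, 330) [81 45 25] [ 11 176  81] [ 0.663 -0.216  0.059]
(155, 295) [161 145 123] [ 17  60 161] [ 0.666 -0.122  0.044]
(60, 200) [120 115  91] [ 25  62 120] [0.858 0.117 0.226]
(100, 200) [159 129  64] [ 21 152 159] [0.827 0.146 0.028]
(90, 350) [160 143 115] [ 19  72 160] [ 0.899 -0.315 -0.092]
(200, 230) [68 64 54] [21 53 68] [ 0.551  0.071 -0.15 ]
station ((0.6223464012145996, -0.18416978418827057), (0.3088817298412323, 0.15004834532737732), 86.9962158203125)
tray ((0.4548741281032562, -0.053452715277671814), (0.37096667289733887, 0.1246323212981224), 89.84805297851562)
dish ((0.6061237454414368, 0.1680382937192917), (0.30047929286956787, 0.16056539118289948), 89.90251159667969)
jig 116 [ 0.593 -0.107  0.085] [ 0.633 -0.068  0.106] [ 0.613 -0.088  0.095]
shaker 526 [ 0.574 -0.217  0.091] [ 0.638 -0.152  0.125] [ 0.606 -0.184  0.108]
cup 183 [ 0.572 -0.311  0.05 ] [ 0.664 -0.238  0.07 ] [ 0.618 -0.274  0.06 ]
```

View pics/crop1.png

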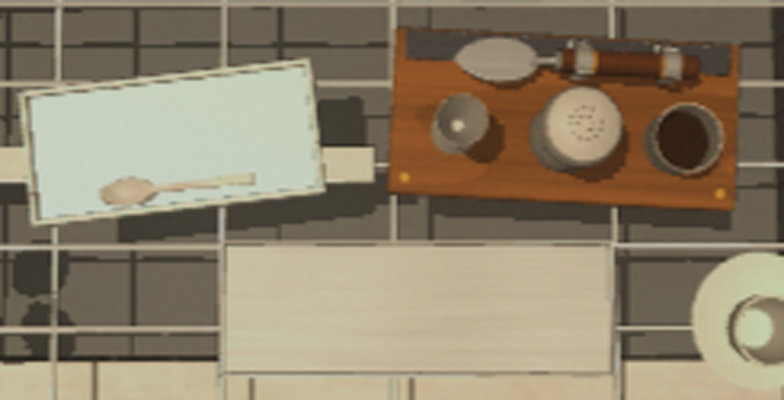

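The enlarged crop confirms the order from left to right: measure, shaker, cup. The clips are at about crop (583,58) and (672,63), the dish corners at (20,93), (308,60), (325,190), (34,224), and the tray corners at (224,243) and (613,374). Next I check these sizes and the guard.

```bash
python3 - <<'E'
from vis import *
f=np.load("top0.npz");p,d=f["p"],f["d"];W=cloud("top",d)
px=lambda L:np.array(L)/3.2+[139.65,134.65]
for n,L,z in(("dish",[(20,93),(308,60),(325,190),(34,224)],.012),("tray",[(224,243),(613,243),(613,374),(224,374)],.008),("clips",[(583,58),(672,63)],.063),("spoon",[(100,192),(255,179)],.01),("handle",[(560,62),(700,67)],.055),("bladetip",[(455,58)],.05)):
    P=ray("top",px(L),z)[:,:2]; print(n,P.round(4).tolist(),"mean",P.mean(0).round(4),"edges",np.linalg.norm(np.diff(np.r_[P,P[:1]],axis=0),axis=1).round(3), "rect",cv2.minAreaRect(P.astype(np.float32)))
for r in range(5,90,14): print(W[r,[80,200,320,400]].round(3).tolist())
fs=np.load("scene0.npz");Ws=cloud("scene",fs["d"])
Ws=Ws.reshape(-1,3); m=(Ws[:,0]>.2)&(Ws[:,0]<.95)&(abs(Ws[:,1])<.6)&(Ws[:,2]>.1);print(m.sum());H=Ws[m]
for x in np.arange(.4,.95,.05):
    k=(H[:,0]>=x)&(H[:,0]<x+.05)
    if k.sum(): print(x.round(2),k.sum(),H[k].min(0).round(2),H[k].max(0).round(2))
E=np.eye(3)
a=np.deg2rad(-3); xs=np.array([np.cos(a),np.sin(a),0]);ys=np.array([-np.sin(a),np.cos(a),0])
def Rot(y): z=np.array([0,0,-1.]);return np.c_[np.cross(y,z),y,z]
for q in([.6104,-.0854,.06],[.6002,-.2812,.04],[.61,-.185,.3],[.455,.06,.05],[.455,-.17,.05]):
    for y in(ys,-ys): s=bot.solve_ik(q,Rot(y)); print(q,None if s is None else np.round(s))
for q in([.66,-.23,.04],[.62,.1,.01]):
    for y in(xs,-xs): s=bot.solve_ik(q,Rot(y)); print("srv",q,None if s is None else np.round(s))
E
```

```text
dish [[0.6467, 0.3006], [0.6762, 0.0439], [0.5596, 0.0286], [0.5298, 0.2861]] mean [0.6031 0.1648] edges [0.258 0.118 0.259 0.118] rect ((0.6031363606452942, 0.16460132598876953), (0.1177772805094719, 0.2602352499961853), 6.598276615142822)
tray [[0.5128, 0.1184], [0.5122, -0.2279], [0.3964, -0.226], [0.3973, 0.1176]] mean [ 0.4547 -0.0545] edges [0.346 0.116 0.344 0.115] rect ((0.4545983076095581, -0.054616183042526245), (0.34626710414886475, 0.11573289334774017), 89.89716339111328)
clips [[0.6689, -0.1933], [0.6645, -0.2693]] mean [ 0.6667 -0.2313] edges [0.076 0.076] rect ((0.6666966080665588, -0.2312794327735901), (0.07615789771080017, 0.0), -93.27949523925781)
spoon [[0.5582, 0.2286], [0.5696, 0.091]] mean [0.5639 0.1598] edges [0.138 0.138] rect ((0.5639269948005676, 0.15979541838169098), (0.13810515403747559, 0.0), 94.7339096069336)
handle [[0.6668, -0.1749], [0.6624, -0.2955]] mean [ 0.6646 -0.2352] edges [0.121 0.121] rect ((0.6646190881729126, -0.2351670265197754), (0.12065421044826508, 0.0), -92.09941101074219)
bladetip [[0.6712, -0.0849]] mean [ 0.6712 -0.0849] edges [0.]
[... 1227 characters left out ...]
2812, 0.04] [ 15.  42.  11.  95. -10.  44. 117.]
[0.6002, -0.2812, 0.04] [ -2.  49.  42.  95. -39.  52. -37.]
[0.61, -0.185, 0.3] [-10.  30.  39.  80. -19.  76. 117.]
[0.61, -0.185, 0.3] [-19.  39.  64.  81. -35.  82. -48.]
[0.455, 0.06, 0.05] [-15.  28.   3. 125.  -3.  27.  77.]
[0.455, 0.06, 0.05] [-34.  31.  30. 125. -31.  30. -73.]
[0.455, -0.17, 0.05] [  7.  30.  11. 121. -12.  30. 114.]
[0.455, -0.17, 0.05] [ -5.  33.  30. 121. -30.  33. -46.]
srv [0.66, -0.23, 0.04] [ -2.  48.  33.  89. -31.  52.  38.]
srv [0.66, -0.23, 0.04] [ -14.   61.   65.   89.  -59.   68. -120.]
srv [0.62, 0.1, 0.01] [-26.  43.  22. 102. -23.  39.   5.]
srv [0.62, 0.1, 0.01] [ -1.  42. -21. 101.  21.  41. 144.]
```

Everything matches the given sizes: clip spacing 76 mm, dish 260 mm, tray 346 mm, yaw −3°. The guard starts at x≈0.78. I'll move the measure first.

```bash
cat > hlp.py <<'E'
from vis import *
a=np.deg2rad(-3.1); XS=np.array([np.cos(a),np.sin(a),0]);YS=np.array([-np.sin(a),np.cos(a),0]);C=np.array([.6223,-.1842,0])
def Rot(y): z=np.array([0,0,-1.]);y=y/np.linalg.norm(y);return np.c_[np.cross(y,z),y,z]
RY=Rot(YS)
st=lambda y,z:C-.017*XS+y*YS+np.array([0,0,z])
# name: station pose of TCP, tray xy, pre-opening, release opening
IT=dict(jig=(st(.098,.078)+[.001,-.001,0],(.455,.05),.062,.060),cup=(st(-.098,.040),(.455,-.165),.076,.074),shaker=(st(0,.056),(.455,-.056),.085,.082))
up=lambda p,h=.06:np.array([p[0],p[1],p[2]+h])
L=lambda p,v=.25:bot.move_linear(p,speed=v)
def stat(m): print(m,"t",round(bot.read_clock(),1),"w",round(bot.read_width(),4),"g",round(bot.read_grip_force(),1),"F",np.round(bot.read_contact_force(),1),"tcp",np.round(bot.read_tcp_pos(),4))
def transfer(n,a,b,h=.06):
    o,r=IT[n][2:]
    bot.command_gripper(o); L(a,.15); bot.command_gripper(0,45); stat(n+" grip")
    L(up(a,h)); stat("lift"); L(up(b,h)); L(up(b,.001),.12); stat("down")
    bot.command_gripper(r); L(up(b,h+.02)); stat("away")
def tray(n): return np.array([*IT[n][1],IT[n][0][2]-.013])
def snap(n,name):
    p,d=bot.capture(n);np.savez(name+".npz",p=p,d=d);cv2.imwrite(f"pics/{name}.png",p[:,:,::-1])
E
python3 - <<'E'
from hlp import *
t=bot.read_tcp_pos();L(np.array(t)+[0,0,.1]);p=IT["jig"][0]
bot.move_ptp(up(p,.17),RY);stat("there");print(np.round(bot.read_qpos()))
L(up(p,.04)); transfer("jig",p,tray("jig"))
snap("scene","s1")
E
```

```text
there t 3.7 w 0.0853 g 0.0 F [-0.3  0.2  0.1] tcp [ 0.6119 -0.0854  0.2479]
[-17.  29.  33.  89. -17.  67. 107.]
jig grip t 5.8 w 0.0 g 0.0 F [-0.1  0.7 -0.3] tcp [ 0.6117 -0.0864  0.0781]
lift t 6.2 w -0.0003 g 0.0 F [ 1.4 -0.4 -0.5] tcp [ 0.6122 -0.0865  0.1391]
down t 7.8 w 0.0 g 0.0 F [ 0.1 -0.7  0.4] tcp [0.4555 0.0493 0.0662]
away t 8.8 w 0.06 g 0.0 F [ 0.2  0.5 -0.1] tcp [0.4553 0.0503 0.1456]
```

View pics/s1.png

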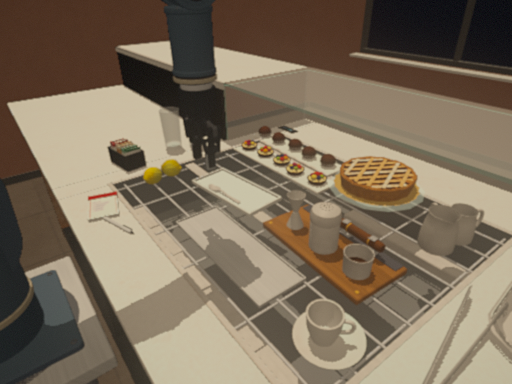

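The gripper closed on nothing: the measure still stands at about (297,205) and the gripper is empty above the tray at (205,160). I'll check from above whether the measure moved.

```bash
python3 - <<'E'
from hlp import *
print(bot.read_tcp_rot(), bot.grasp_offset)
L(np.array([.455,.15,.2])); snap("top","t1")
f=np.load("t1.npz");W=cloud("top",f["d"]);W0=cloud("top",np.load("top0.npz")["d"])
fs=np.load("s1.npz")["d"];f0=np.load("scene0.npz")["d"]
for D,n in((f0,"scene0"),(fs,"s1")):
    P=cloud("scene",D)[185:235,280:310].reshape(-1,3);P=P[(P[:,2]>.03)&(abs(P[:,0]-.61)<.05)&(abs(P[:,1]+.086)<.04)];
    for z in(.04,.06,.08,.09,.1):
        k=abs(P[:,2]-z)<.006;print(n,z,k.sum(),P[k].min(0).round(3) if k.any() else'',P[k].max(0).round(3) if k.any() else '')
for w in(W0,W):
    P=w[155:190,270:300].reshape(-1,3);P=P[(P[:,2]>.03)];print(len(P),P[P[:,2]>.085].min(0),P[P[:,2]>.085].max(0))
b=cv2.resize(f["p"][135:260,140:385],None,fx=3.2,fy=3.2,interpolation=cv2.INTER_CUBIC);cv2.imwrite("pics/crop2.png",b[:,:,::-1])
bot.command_gripper(.03);stat("x");snap("scene","s2")
E
```

```text
[[-9.98564278e-01  5.35664395e-02 -1.38050501e-04]
 [ 5.35663930e-02  9.98564239e-01  3.20931468e-04]
 [ 1.55043449e-04  3.13075832e-04 -9.99999939e-01]] 0.0187
scene0 0.04 55 [ 0.598 -0.1    0.035] [ 0.622 -0.078  0.046]
scene0 0.06 22 [ 0.603 -0.095  0.055] [ 0.616 -0.085  0.066]
scene0 0.08 55 [ 0.596 -0.103  0.074] [ 0.627 -0.07   0.086]
scene0 0.09 127 [ 0.593 -0.106  0.085] [ 0.633 -0.067  0.096]
scene0 0.1 97 [ 0.591 -0.109  0.094] [ 0.634 -0.065  0.102]
s1 0.04 56 [ 0.598 -0.102  0.034] [ 0.622 -0.078  0.046]
s1 0.06 20 [ 0.604 -0.095  0.054] [ 0.616 -0.083  0.064]
s1 0.08 59 [ 0.596 -0.102  0.074] [ 0.628 -0.071  0.086]
s1 0.09 117 [ 0.593 -0.106  0.084] [ 0.631 -0.067  0.096]
s1 0.1 99 [ 0.592 -0.108  0.094] [ 0.633 -0.064  0.102]
292 [ 0.49142404 -0.10730451  0.08502786] [ 0.63268697 -0.00853481  1.06559085]
294 [ 0.49142404 -0.10767496  0.0858623 ] [ 0.63237869 -0.00853481  1.06559085]
x t 10.0 w 0.0303 g 0.0 F [-0.5  0.3 -0.4] tcp [0.455  0.1496 0.1999]
```

View pics/crop2.png

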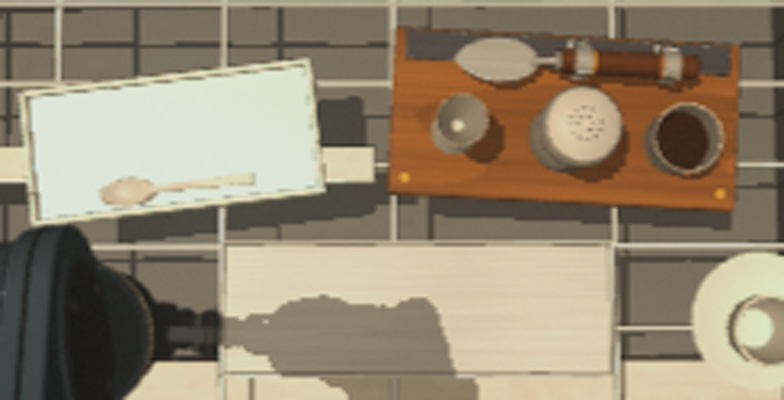

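The measure hasn't moved at all. I'll use depth to see where the fingers really are relative to the reported TCP.

```bash
python3 - <<'E'
from hlp import *
for n,im in(("top","t1"),("scene","s2")):
    P=cloud(n,np.load(im+".npz")["d"]).reshape(-1,3)
    P=P[(abs(P[:,0]-.455)<.15)&(abs(P[:,1]-.15)<.15)&(P[:,2]>.13)&(P[:,2]<.5)]
    for z in np.arange(.13,.4,.02):
        k=abs(P[:,2]-z)<.01
        if k.any(): print(n,z.round(2),k.sum(),P[k].min(0).round(3),P[k].max(0).round(3))
p=np.load("s2.npz")["p"][60:230,120:340]
cv2.imwrite("pics/s2c.png",cv2.resize(p,None,fx=3,fy=3,interpolation=cv2.INTER_CUBIC)[:,:,::-1])
E
```

```text
top 0.27 6 [0.439 0.089 0.277] [0.464 0.112 0.28 ]
top 0.29 45 [0.437 0.09  0.28 ] [0.467 0.115 0.3  ]
top 0.31 24 [0.435 0.115 0.3  ] [0.469 0.125 0.315]
top 0.33 155 [0.437 0.08  0.322] [0.463 0.113 0.34 ]
top 0.35 34 [0.435 0.105 0.34 ] [0.463 0.117 0.36 ]
top 0.37 58 [0.428 0.111 0.36 ] [0.486 0.131 0.38 ]
top 0.39 11 [0.444 0.112 0.381] [0.477 0.12  0.387]
scene 0.23 69 [0.443 0.116 0.227] [0.464 0.171 0.24 ]
scene 0.25 133 [0.442 0.117 0.24 ] [0.465 0.174 0.26 ]
scene 0.27 141 [0.439 0.101 0.26 ] [0.463 0.191 0.28 ]
scene 0.29 213 [0.436 0.091 0.28 ] [0.467 0.207 0.3  ]
scene 0.31 250 [0.435 0.081 0.3  ] [0.464 0.212 0.32 ]
scene 0.33 296 [0.433 0.08  0.32 ] [0.473 0.213 0.34 ]
scene 0.35 193 [0.418 0.108 0.34 ] [0.48  0.178 0.36 ]
scene 0.37 354 [0.417 0.109 0.36 ] [0.487 0.162 0.38 ]
scene 0.39 368 [0.417 0.108 0.38 ] [0.486 0.16  0.4  ]
```

View pics/s2c.png

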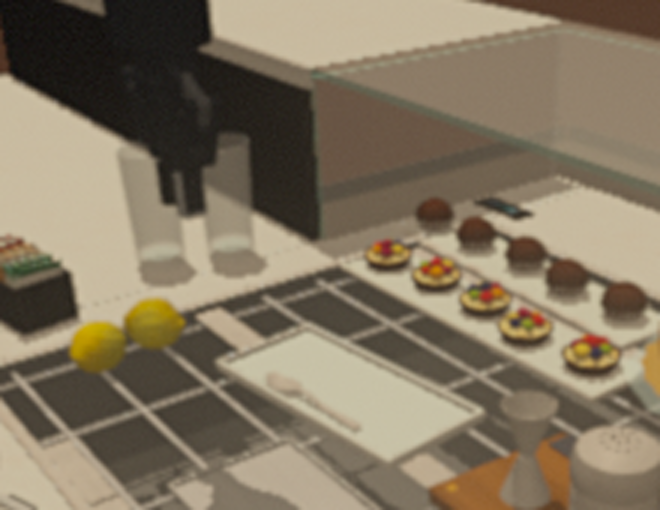

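The fingers' lowest visible points are at z≈0.227 while the TCP reads 0.200, so the tips sit about 25 mm higher than reported. That explains the miss over the 102 mm rim. I'll measure it by touching the tray gently with the fingers closed.

```bash
python3 - <<'E'
from hlp import *
def touch(op):
    bot.command_gripper(op); L([.455,.05,.035]); bot.wait(.2); b=bot.read_contact_force()[2]
    z=.035
    while z>-.035:
        z-=.0025; bot.move_linear([.455,.05,z],speed=.05); f=bot.read_contact_force()[2]-b
        if f>3: break
    stat(f"touch {op} f={f:.1f} z={z:.4f}"); L([.455,.05,.05])
touch(0); touch(.062)
snap("scene","s3")
P=cloud("scene",np.load("s3.npz")["d"]).reshape(-1,3)
P=P[(abs(P[:,0]-.455)<.05)&(abs(P[:,1]-.05)<.08)&(P[:,2]>.02)&(P[:,2]<.16)]
for z in np.arange(.03,.16,.01):
    k=abs(P[:,2]-z)<.005
    if k.any(): print(z.round(2),k.sum(),P[k].min(0).round(3),P[k].max(0).round(3))
E
```

```text
touch 0 f=17.9 z=-0.0250 t 17.5 w -0.0002 g 8.8 F [-1.9 -0.9 17.8] tcp [ 0.4552  0.05   -0.0242]
touch 0.062 f=8.0 z=-0.0300 t 25.5 w 0.0617 g 3.4 F [-1.   0.2  7.8] tcp [ 0.4552  0.05   -0.0298]
0.08 8 [0.445 0.012 0.083] [0.463 0.081 0.084]
0.09 59 [0.442 0.005 0.085] [0.468 0.086 0.095]
0.1 73 [0.442 0.003 0.095] [0.469 0.087 0.105]
0.11 71 [0.442 0.002 0.105] [0.468 0.085 0.115]
0.12 56 [0.441 0.004 0.115] [0.464 0.09  0.125]
0.13 68 [ 0.438 -0.014  0.126] [0.464 0.108 0.135]
0.14 101 [ 0.438 -0.016  0.135] [0.465 0.113 0.145]
0.15 104 [ 0.436 -0.017  0.145] [0.462 0.113 0.155]
```

The closed tips are 27 mm above the reported TCP, and about 33 mm at 62 mm opening. Laterally the gripper is true. I'll correct the heights and carry on.

```bash
sed -i 's/st(.098,.078)/st(.098,.050)/; s/st(-.098,.040)/st(-.098,.010)/; s/st(0,.056)/st(0,.028)/' hlp.py
python3 - <<'E'
from hlp import *
p=IT["jig"][0]; L([.455,.05,.12]); L(up(p,.07)); transfer("jig",p,tray("jig"))
snap("scene","s4")
E
```

```text
jig grip t 28.6 w 0.0413 g 45.6 F [0.1 0.6 6.4] tcp [ 0.6127 -0.0866  0.0514]
lift t 29.0 w 0.0413 g 45.7 F [-0.9 -0.5 -2. ] tcp [ 0.6123 -0.0865  0.1115]
down t 30.6 w 0.0413 g 47.2 F [-0.3  0.6 -1. ] tcp [0.4556 0.049  0.0376]
away t 31.4 w 0.0598 g 0.0 F [ 0.1  0.6 -0.2] tcp [0.4554 0.0504 0.1176]
```

View pics/s4.png

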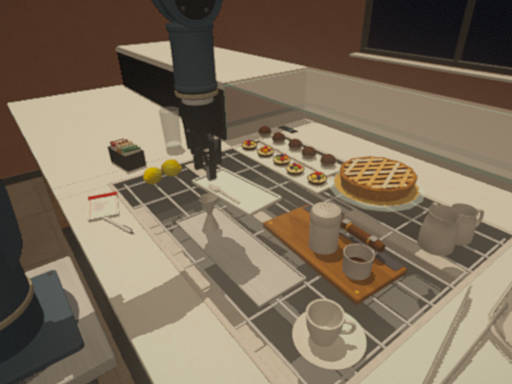

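The measure stands upright on the tray at (209,213). Next the cup, then the shaker.

```bash
python3 - <<'E'
from hlp import *
p=IT["cup"][0]; L([.455,.02,.14],.4); L([p[0],p[1],.14],.4); transfer("cup",p,tray("cup"))
p=IT["shaker"][0]; bot.command_gripper(.085); L([.455,-.16,.15],.3); L([p[0],p[1],.15],.3); transfer("shaker",p,tray("shaker"))
snap("scene","s5")
E
```

```text
cup grip t 34.4 w 0.0564 g 47.5 F [-1.7  0.9  6.4] tcp [ 0.6006 -0.2812  0.0114]
lift t 34.8 w 0.0573 g 48.2 F [-0.2  0.  -0.9] tcp [ 0.6009 -0.2812  0.0716]
down t 36.4 w 0.057 g 49.7 F [ 0.4 -0.2 -0.7] tcp [ 0.4555 -0.1658 -0.0025]
away t 37.1 w 0.0739 g 0.0 F [ 0.   0.  -0.8] tcp [ 0.4556 -0.1648  0.0778]
shaker grip t 40.0 w 0.0643 g 47.9 F [-2.3  0.1  5.9] tcp [ 0.606  -0.1835  0.0295]
lift t 40.4 w 0.0645 g 50.7 F [-0.3  0.7 -2.6] tcp [ 0.6059 -0.1833  0.0892]
down t 42.0 w 0.0644 g 50.0 F [ 0.9 -0.6 -3.2] tcp [ 0.4556 -0.0569  0.0156]
away t 42.7 w 0.0821 g 0.0 F [-1.2  0.4 -1. ] tcp [ 0.4555 -0.0556  0.0957]
```

View pics/s5.png

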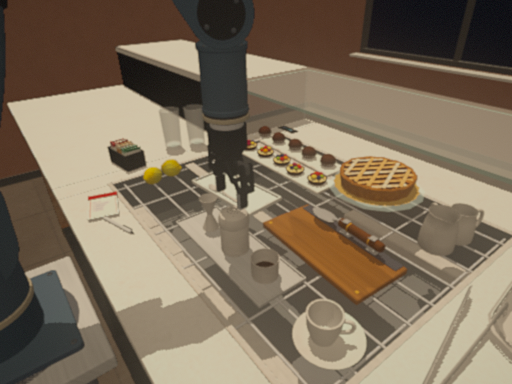

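All three stand on the tray, at (209,213), (235,232) and (264,264), and the server is clear in its clips. Now the pinch and the level pull to the front.

```bash
python3 - <<'E'
from hlp import *
R=Rot(XS); g=np.array([.6655,-.2314,.013])
L([.455,-.056,.16],.3); bot.command_gripper(.05); bot.move_ptp(up(g,.13),R); print(np.round(bot.read_qpos()))
L(up(g,.05)); L(g,.1); stat("at"); bot.command_gripper(0,110); stat("grip")
for d in(.012,.024,.036,.05): L(g-d*XS,.06); stat(f"pull {d}")
L(up(g-.05*XS,.10)); stat("up")
snap("scene","s6")
E
```

```text
[-12.  51.  60.  83. -45.  72.  49.]
at t 45.8 w 0.0498 g 0.0 F [-0.6 -0.1 -0.1] tcp [ 0.6654 -0.2317  0.0129]
grip t 46.2 w 0.0181 g 107.7 F [ 4.  -0.9  3.2] tcp [ 0.6667 -0.2317  0.0139]
pull 0.012 t 46.5 w 0.0181 g 108.7 F [-2.5 -0.5  0.1] tcp [ 0.6522 -0.2306  0.0126]
pull 0.024 t 46.9 w 0.0176 g 108.2 F [-0.3  0.2 -0.9] tcp [ 0.6416 -0.23    0.013 ]
pull 0.036 t 47.2 w 0.0174 g 108.2 F [ 0.3  0.2 -0.3] tcp [ 0.6295 -0.2294  0.0131]
pull 0.05 t 47.6 w 0.0175 g 108.2 F [ 0.5  0.3 -1. ] tcp [ 0.6156 -0.2286  0.0131]
up t 48.1 w 0.0176 g 108.2 F [ 1.   0.3 -1.3] tcp [ 0.616  -0.2286  0.1136]
```

View pics/s6.png

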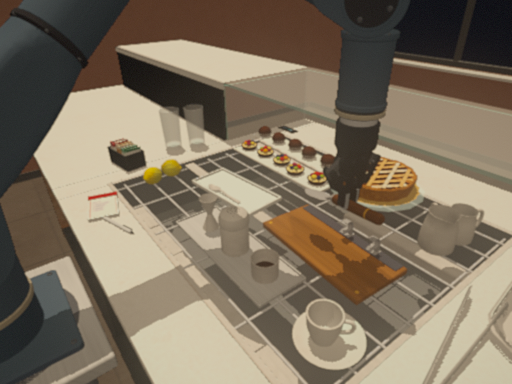

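The server came out and is held at (357,208). I'll carry it over the dish and check its tilt and position before laying it down.

```bash
cat >> hlp.py <<'E'
DX=np.array([-.114,.9935,0]);DX/=np.linalg.norm(DX);DY=np.array([-DX[1],DX[0],0]);DC=np.array([.6031,.1648,0])
RD=Rot(-DY); gd=DC-.015*DY-.045*DX
E
python3 - <<'E'
from hlp import *
print(gd,RD[:,1],bot.solve_ik([gd[0],gd[1],-.02],RD))
bot.move_linear(up(gd,.08),attitude=RD,speed=.25); stat("over"); bot.wait(.2)
snap("top","t7");snap("scene","s7")
for n,im in(("top","t7"),("scene","s7")):
    P=cloud(n,np.load(im+".npz")["d"]).reshape(-1,3)-gd
    Q=np.c_[P@DX,P@DY,P[:,2]]; Q=Q[(Q[:,2]>.035)&(Q[:,2]<.2)&(abs(Q[:,1])<.06)]
    for a in np.arange(-.07,.19,.02):
        k=abs(Q[:,0]-a)<.01
        if k.any(): print(n,a.round(3),k.sum(),Q[k].min(0).round(3),Q[k].max(0).round(3),np.median(Q[k],0).round(3))
a,b=np.load("t7.npz")["p"][120:270,120:320],np.load("s7.npz")["p"][110:260,150:350]
cv2.imwrite("pics/c7.png",cv2.resize(np.hstack([a,b]),(800,300),interpolation=cv2.INTER_CUBIC)[:,:,::-1])
E
```

```text
[0.62313212 0.12180332 0.        ] [ 0.993481    0.11399782 -0.        ] [-43.20208289  56.92821664  52.46119687 101.94394277 -57.20103671
  52.23214399  42.2676848 ]
over t 49.8 w 0.0178 g 108.2 F [-0.1  0.3 -1.3] tcp [0.6232 0.1199 0.0804]
top -0.07 63 [-0.08  -0.007  0.121] [-0.06   0.013  0.134] [-0.07   0.004  0.128]
top -0.05 66 [-0.06  -0.008  0.118] [-0.041  0.013  0.13 ] [-0.051  0.003  0.126]
top -0.03 56 [-0.04  -0.008  0.116] [-0.021  0.013  0.129] [-0.032  0.005  0.124]
top -0.01 47 [-0.019  0.011  0.12 ] [-0.003  0.059  0.199] [-0.012  0.038  0.171]
top 0.01 11 [0.005 0.04  0.178] [0.01  0.052 0.199] [0.007 0.049 0.198]
scene -0.07 48 [-0.08  -0.007  0.11 ] [-0.06   0.014  0.13 ] [-0.071  0.01   0.123]
scene -0.05 44 [-0.059 -0.001  0.105] [-0.041  0.013  0.127] [-0.05   0.01   0.121]
scene -0.03 54 [-0.039 -0.016  0.104] [-0.02   0.017  0.2  ] [-0.029  0.01   0.121]
scene -0.01 630 [-0.02  -0.059  0.102] [-0.    0.06  0.2 ] [-0.013  0.009  0.169]
scene 0.01 132 [ 0.    -0.052  0.104] [0.02  0.06  0.198] [0.005 0.017 0.161]
scene 0.03 17 [0.02  0.001 0.099] [0.037 0.011 0.117] [0.028 0.009 0.111]
scene 0.05 16 [0.043 0.001 0.094] [0.059 0.013 0.106] [0.053 0.004 0.097]
scene 0.07 25 [ 0.06  -0.016  0.091] [0.079 0.021 0.097] [0.071 0.007 0.095]
scene 0.09 26 [ 0.08  -0.021  0.088] [0.1   0.018 0.096] [0.09  0.    0.092]
scene 0.11 14 [ 0.1   -0.01   0.088] [0.119 0.016 0.093] [0.106 0.002 0.091]
scene 0.13 1 [ 0.121 -0.003  0.088] [ 0.121 -0.003  0.088] [ 0.121 -0.003  0.088]
```

View pics/c7.png

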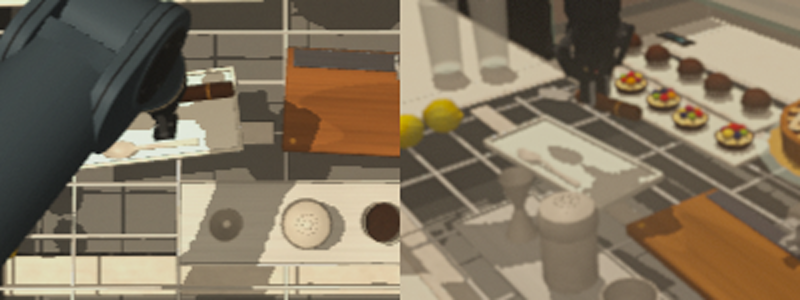

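The handle is centred across the dish within 3 mm, but the blade hangs about 6° down. I'll touch the tip down first, soften the grip, lower the rest and let go.

```bash
python3 - <<'E'
from hlp import *
z=lambda h:np.array([gd[0],gd[1],h])
L(z(.02),.15); 
for h in(0,-.006,-.012,-.015): L(z(h),.06); stat(f"{h}")
bot.command_gripper(0,20); stat("soft")
L(z(-.019),.03); stat("low"); bot.command_gripper(.036); stat("open"); L(z(.09),.15)
bot.move_linear([.5,.0,.14],attitude=RY,speed=.3); stat("away")
snap("top","t8");snap("scene","s8")
a,b=np.load("t8.npz")["p"][120:270,120:320],np.load("s8.npz")["p"][110:260,150:350]
cv2.imwrite("pics/c8.png",cv2.resize(np.hstack([a,b]),(800,300),interpolation=cv2.INTER_CUBIC)[:,:,::-1])
E
```

```text
0 t 51.1 w 0.0177 g 108.3 F [-0.3 -0.1 -0.5] tcp [ 6.230e-01  1.218e-01 -2.000e-04]
-0.006 t 51.3 w 0.0175 g 109.0 F [ 0.9 -1.1  3. ] tcp [ 0.6236  0.1214 -0.0057]
-0.012 t 51.6 w 0.0175 g 110.3 F [-0.4 -2.6 12.4] tcp [ 0.6246  0.1212 -0.0103]
-0.015 t 51.8 w 0.0177 g 113.3 F [-8.6  0.5 37.2] tcp [ 0.6248  0.1211 -0.0109]
soft t 52.0 w 0.0176 g 113.2 F [-8.4  0.4 37.3] tcp [ 0.6248  0.1212 -0.0109]
low t 52.3 w 0.018 g 117.4 F [-20.8   2.7  71.7] tcp [ 0.6249  0.1211 -0.0115]
open t 52.6 w 0.036 g 0.0 F [0.1 0.1 0. ] tcp [ 0.6228  0.1222 -0.0194]
away t 55.1 w 0.036 g 0.0 F [ 0.1 -0.7 -0.1] tcp [5.001e-01 3.000e-04 1.397e-01]
```

View pics/c8.png

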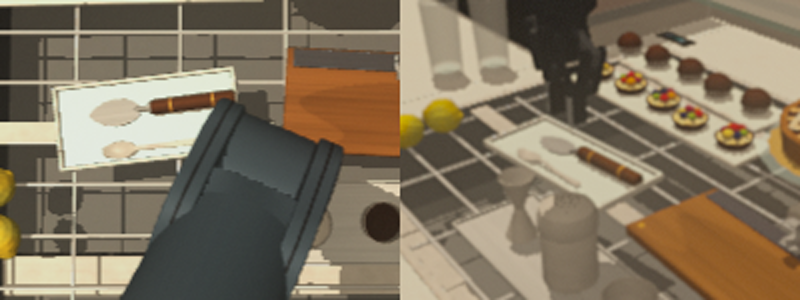

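The server lies in the dish beside the spoon. Before continuing, I check its lengthwise position from the tip and handle-end pixels.

```bash
python3 - <<'E'
from hlp import *
f=np.load("t8.npz");p=f["p"];P=ray("top",[(164.5,176.5),(237,167)],.013)-DC
print("tip,end in dish",np.c_[P@DX,P@DY].round(3))
h=cv2.cvtColor(p,cv2.COLOR_RGB2HSV); W=cloud("top",f["d"]);
Q=W-DC; X,Y,Z=Q@DX,Q@DY,Q[...,2]
m=(h[...,2]<130)&(h[...,1]>100)&(abs(X)<.15)&(Y>-.05)&(Y<.02)&(Z>.006)
print("handle",m.sum(),X[m].min(),X[m].max(),np.median(Y[m]),Z[m].max())
Ws=cloud("scene",np.load("s8.npz")["d"])-DC;hs=cv2.cvtColor(np.load("s8.npz")["p"],cv2.COLOR_RGB2HSV)
X,Y,Z=Ws@DX,Ws@DY,Ws[...,2];m=(hs[...,2]<150)&(hs[...,1]>110)&(abs(X)<.16)&(Y>-.06)&(Y<.02)&(Z>.006)&(Z<.06)
print("scene handle",m.sum(),X[m].min(),X[m].max(),np.median(Y[m]),Z[m].max())
for a in np.arange(-.12,.0,.02):
    k=m&(abs(X-a)<.01); print(a.round(2),k.sum(),Y[k].min().round(3) if k.any() else '',Y[k].max().round(3) if k.any() else '',Z[k].max().round(3) if k.any() else '')
E
```

```text
tip,end in dish [[ 0.081 -0.016]
 [-0.127 -0.019]]
handle 232 -0.12514122699782146 -0.00794772828761734 -0.014520641460951613 0.031410545799743
scene handle 177 -0.12799290919541687 -0.010339953758788791 -0.009277011964388623 0.027627272092604835
-0.12 35 -0.018 -0.006 0.027
-0.1 33 -0.015 -0.005 0.028
-0.08 29 -0.016 -0.005 0.027
-0.06 27 -0.016 -0.005 0.027
-0.04 30 -0.015 -0.005 0.027
-0.02 23 -0.016 -0.003 0.027
```

The server lies flat (top at 27 mm), but it sits about 22 mm too far along the dish, with the handle end at the rim. I'll pinch it lightly and slide it 22 mm along the dish.

```bash
python3 - <<'E'
from hlp import *
g=DC-.067*DX-.0135*DY; z=lambda q,h:np.array([q[0],q[1],h])
bot.move_linear(z(g,.08),attitude=RD,speed=.25); L(z(g,.01),.2); L(z(g,-.018),.08); stat("at")
bot.command_gripper(0,25); stat("grip"); q=g+.022*DX; L(z(q,-.017),.06); stat("slid")
bot.command_gripper(.036); stat("open"); L(z(q,.09),.15)
bot.move_linear([.455,-.1,.16],attitude=RY,speed=.3); stat("away"); snap("top","t9");snap("scene","s9")
p=np.load("t9.npz")["p"];h=cv2.cvtColor(p,cv2.COLOR_RGB2HSV)
for n,im in(("top","t9"),("scene","s9")):
    f=np.load(im+".npz");h=cv2.cvtColor(f["p"],cv2.COLOR_RGB2HSV);W=cloud(n,f["d"])-DC;X,Y,Z=W@DX,W@DY,W[...,2]
    m=(h[...,2]<140)&(h[...,1]>105)&(abs(X)<.16)&(Y>-.06)&(Y<.02)&(Z>.006)&(Z<.06)
    print(n,m.sum(),X[m].min(),X[m].max(),np.median(Y[m]),Z[m].max(),np.polyfit(X[m],Y[m],1))
a,b=p[120:270,120:320],np.load("s9.npz")["p"][110:260,150:350]
cv2.imwrite("pics/c9.png",cv2.resize(np.hstack([a,b]),(800,300),interpolation=cv2.INTER_CUBIC)[:,:,::-1])
E
```

```text
at t 57.7 w 0.0361 g 0.0 F [-0.8  0.5  0.5] tcp [ 0.624   0.0997 -0.0183]
grip t 58.0 w 0.0207 g 25.4 F [ 0.4 -0.9  1.6] tcp [ 0.6245  0.0997 -0.0175]
slid t 58.5 w 0.0209 g 25.3 F [-0.1 -0.5 -0.7] tcp [ 0.6214  0.1221 -0.0171]
open t 58.8 w 0.0358 g 0.0 F [ 0.2 -0.6 -0.2] tcp [ 0.6218  0.1212 -0.0169]
away t 61.2 w 0.0362 g 0.0 F [ 0.6 -0.2 -0.4] tcp [ 0.4552 -0.0994  0.1596]
top 255 -0.10450746146565014 0.012346214541166134 -0.010125322134912277 0.030692564798024107 [-0.00426745 -0.01061967]
scene 138 -0.10912778119937129 0.013553113725096199 -0.005257694564025086 0.027402720696836 [ 0.0051044  -0.00557678]
```

View pics/c9.png

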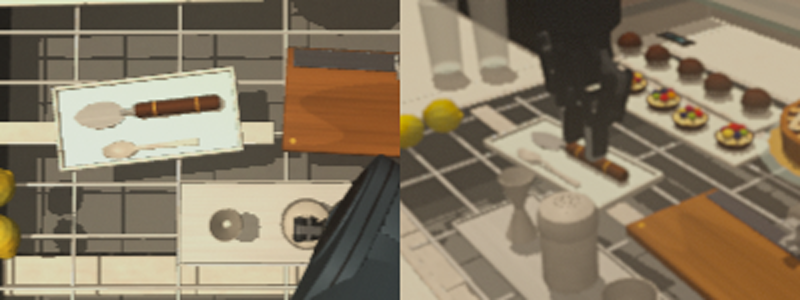

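The server is now centred (handle from x −105 to +13 mm, y ≈ −10 mm), flat and beside the spoon. Next the three items go back.

```bash
python3 - <<'E'
from hlp import *
for n in("shaker","cup","jig"):
    a=tray(n); t=bot.read_tcp_pos(); L([t[0],t[1],.16],.3); bot.command_gripper(IT[n][2]); L([a[0],a[1],.16],.35); L(up(a,.05),.25)
    transfer(n,a,IT[n][0])
t=bot.read_tcp_pos(); L([t[0],t[1],.2],.3); L([.46,.15,.25],.35); bot.wait(.3); stat("end")
snap("top","t10");snap("scene","s10")
W=cloud("top",np.load("t10.npz")["d"]);W0=cloud("top",np.load("top0.npz")["d"])
for w in(W0,W):
  for nm,c0,c1,z0,z1 in(("jig",272,300,.085,.11),("shaker",300,340,.085,.13),("cup",338,372,.052,.07)):
    P=w[155:202,c0:c1].reshape(-1,3);P=P[(P[:,2]>z0)&(P[:,2]<z1)&(P[:,0]<.645)];print(nm,len(P),P.min(0).round(3),P.max(0).round(3))
a,b=np.load("t10.npz")["p"][120:270,180:380],np.load("s10.npz")["p"][150:300,200:400]
cv2.imwrite("pics/c10.png",cv2.resize(np.hstack([a,b]),(800,300),interpolation=cv2.INTER_CUBIC)[:,:,::-1])
E
```

```text
shaker grip t 64.0 w 0.0647 g 46.7 F [-0.5  0.6  9.7] tcp [ 0.4558 -0.0561  0.0163]
lift t 64.3 w 0.0642 g 50.7 F [ 1.1  0.8 -3. ] tcp [ 0.4557 -0.0556  0.0761]
down t 65.9 w 0.0643 g 50.0 F [-0.2 -0.5 -2.9] tcp [ 0.605  -0.1827  0.0288]
away t 66.7 w 0.0822 g 0.0 F [ 0.6  1.1 -0.5] tcp [ 0.6058 -0.1834  0.1091]
cup grip t 69.5 w 0.0567 g 46.0 F [-1.9  1.   9.4] tcp [ 0.4557 -0.1652 -0.0016]
lift t 69.9 w 0.0566 g 48.3 F [-0.1 -0.4 -1.2] tcp [ 0.456  -0.1649  0.0584]
down t 71.4 w 0.0571 g 49.2 F [ 0.  -0.4 -1.2] tcp [ 0.5997 -0.2805  0.0108]
away t 72.2 w 0.0739 g 0.0 F [0.7 0.1 0.3] tcp [ 0.6005 -0.2811  0.0911]
jig grip t 75.5 w 0.0411 g 44.6 F [-0.7 -1.1  7.8] tcp [0.4559 0.05   0.0382]
lift t 75.9 w 0.0415 g 45.7 F [-0.1  0.3 -0.8] tcp [0.4558 0.0505 0.0983]
down t 77.5 w 0.0412 g 46.9 F [ 0.1  0.1 -0. ] tcp [ 0.6113 -0.0857  0.0508]
away t 78.3 w 0.06 g 0.0 F [0.2 0.5 0.2] tcp [ 0.6121 -0.0864  0.131 ]
end t 80.0 w 0.0597 g 0.0 F [-0.2 -0.1 -0.6] tcp [0.4604 0.1489 0.2498]
jig 116 [ 0.593 -0.107  0.085] [ 0.633 -0.068  0.106]
shaker 526 [ 0.574 -0.217  0.091] [ 0.638 -0.152  0.125]
cup 80 [ 0.572 -0.311  0.052] [ 0.63  -0.254  0.066]
jig 119 [ 0.59  -0.107  0.086] [ 0.63  -0.065  0.105]
shaker 523 [ 0.572 -0.217  0.092] [ 0.637 -0.15   0.125]
cup 82 [ 0.572 -0.311  0.052] [ 0.63  -0.253  0.067]
```

View pics/c10.png

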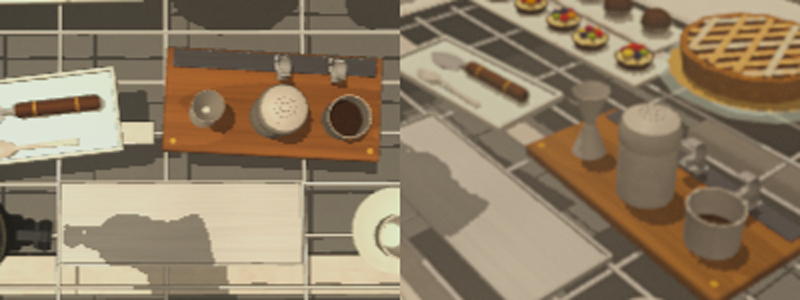

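The measure (crop 207,108), shaker (281,110) and cup (347,117) stand upright within 3 mm of where they started. The server is in the dish, the tray is empty and the gripper is clear.

```bash
python3 -c "
from plant import bot
print(bot.sign_off())"
```

```text
the job is handed in; nothing more can be done
None
```

The job is handed in at about 80 s: the cake server lies flat in the dish beside the spoon, and the shaker, measure and cup stand upright within about 3 mm of where they were; pressing the server down peaked at about 72 N at the wrist (limit 120 N).

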